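# Reload the sample rack in reverse order

## Robot

A 6-joint arm with a two-finger parallel gripper is mounted at the origin on the work surface; the furniture and walls round the work are solid. World frame = base frame: x ahead of the robot, y to its left, z up, the work surface at z = 0. Lengths are in m, angles in rad, forces in N, time in s.
With the tool pointing down it reaches from about 0.35 to 0.725 m from the base axis. Payload 6 kg.
Tool frame: the origin (TCP) lies midway between the tips of the shut fingers; the grasp point (between the pads) lies 19 mm behind it (manip.grip_depth is the distance from the TCP to the grasp point, in m); x points along the fingers, y is the direction in which the jaws open and shut, and the axes are right-handed (so a half turn about x gives the same grasp; the last joint's range is limited). The gripper opens to 85 mm and grips with 20 to 120 N. Pads are 22 mm wide; open, the fingers measure 114 mm over their backs; the gripper's body (76 mm by 85 mm) begins 54 mm behind the grasp point. The pads swing forward as they close: fully open they stand 13 mm farther back than shut.
Start: joints at [1.088, 0.04, 0.085, 0, -1.615, -0.334], TCP at [0.437, 0.411, 0.231] pointing down, gripper open.
Joint ranges: [-2.56, 2.56], [-1.29, 2.01], [-1.08, 1.49], [-3.29, 1.98], [-2.81, -0.18], [-2.99, 2.99]. Speed limits (rad/s): [2.57, 2.57, 3.01, 3.14, 3.14, 3.14].

## Interface

Orientations are given as a unit quaternion [x, y, z, w].
In Python, from station import manip gives the robot as it stands.
- The arm moves only by the shell command python3 -m pendant 'ROWS' [OPENING]. ROWS is JSON, one flat list of numbers, 6 for each row, row after row: the shift along the world's x, y, z in m, then the turn, a rotation vector about the world's x, y, z in rad. In form: [dx, dy, dz, rx, ry, rz, dx, dy, dz, rx, ry, rz, ...]. A call has 1 to 12 rows; each row is the pose to reach, as a shift and turn from the pose measured when the call began; what a row does not reach only later rows make up. A row lasts 1/8 s, in which the tool goes at most 62.5 mm and 10.7 degrees, less where a joint would pass 70% of its speed; a pose out of reach is approached as far as the arm can. A call with a gripper value outside its range is refused whole. OPENING is the finger opening in m, from 0 to 0.0854, set as the call begins (- or left out, the last holds). The fingers move at their own pace and stop on an object; the grip force is fixed at half the most. Time passes only in rows, so rows that repeat a pose let the fingers close. It gives the time, the measured TCP pose, the force and the opening at its end, in the units of the state.
- manip.get_state(): the state, without advancing time (a new reading comes with each control period).
- manip.snapshot(name): name is "scene" or "top" or "wrist"; returns (picture, depth): 400x640x3 uint8, red, green, blue; 400x640 float32, m along the optical axis (not along the pixel's ray), 0 where there is no reading.
- manip.calibration(name): a dict with "fx", "fy", "cx", "cy" (pixels), "xyz" and "attitude" of the camera in the world. Camera axes: x right, y up, looking along -z (the intrinsics and any distortion apply to the point x, -y, -z); pixel columns grow to the right and rows downward; lengths in m; the calibration is good to about 2 mm. The wrist camera is an equidistant fisheye: a pixel r from the principal point sees the ray r / f radians off the axis. A picture is of the moment at which its call begins: read the wrist's pose just before it. calibration takes no time and is no camera call; for the wrist camera it gives the pose at the moment of the call.
- manip.close_job(): hands the job in, once; it reports no verdict.
The state is a dict: "time_s": time; "qpos": joint angles; "qd": joint speeds; "effort": joint torques, N m; "ee_pos": TCP position; "tool_rot": TCP orientation; "contact_force": force on the tool from outside, world axes, zero at the start; "torque": the same for the moment, N m; "grip_width": opening from 0.0 (shut) to 1.0 (fully open).
Only numpy, scipy, OpenCV 4.12 (cv2) and the standard library are available. Lean on these libraries where they do the work, as an engineer would, in place of code of your own. Each camera call takes 0.05 s, during which the arm holds its last target.

## Task

Move the four sample containers from the grey rack into the blue rack in reverse order, because the next instrument draws from the other end: the one at the left end of the grey rack goes into the right-end bay of the blue rack, the second from the left into the second from the right, and so on (left and right as seen from the robot). Each one stands upright on the floor of its own bay, about in the middle; never let one tip over. The coloured tags stay on the grey rack and mark where each container stood.

Things in the scene. Friction and masses are not known exactly. Their poses are not given: they have to be found in the camera images.
- grey_rack: grey rack, fixed, 266 mm long (own y, +y = left seen from the robot), 66 mm deep (own x), four open bays 62 x 60 mm inside, centres x = 0, y = +97.5, +32.5, -32.5, -97.5 mm. Origin: mid-rack at bench level, z up; bay floors z = 6, walls 3 mm thick up to z = 12, end walls to 15 mm. Ledge for the tags along its robot side, 17 mm wide, 6 high. May be the nearer or the farther rack
- blue_rack: blue rack, fixed, 266 mm long (own y, +y = left seen from the robot), 66 mm deep (own x), four open bays 62 x 60 mm inside, centres x = 0, y = +97.5, +32.5, -32.5, -97.5 mm. Origin: mid-rack at bench level, z up; bay floors z = 6, walls 3 mm thick up to z = 12, end walls to 15 mm. All its bays are empty at the start. May be the nearer or the farther rack
- red_jar: white plastic jar with a wide red lid, 62 mm tall; body 42 mm diameter, lid 45 mm diameter from 48 mm up; origin at the centre of its underside, z up along its axis. Loose, 20 to 170 g, stands upright in a bay of the grey rack at the start, within 6 mm of the bay's centre
- amber_bottle: small amber bottle with a white cap and dropper top, 81 mm tall; body 40 mm diameter up to about 50 mm, cap about 29 mm diameter; origin at the centre of its underside, z up along its axis. Loose, 20 to 170 g, stands upright in a bay of the grey rack at the start, within 6 mm of the bay's centre
- white_dropper: slim white dropper bottle, 68 mm tall; body 24 mm diameter up to 43 mm, narrow pointed nozzle above; origin at the centre of its underside, z up along its axis. Loose, 20 to 170 g, stands upright in a bay of the grey rack at the start, within 6 mm of the bay's centre
- glass_bottle: clear glass weighing bottle with a knobbed glass lid, 52 mm tall; body 35 mm diameter, lid 37 mm diameter from 34 mm up; origin at the centre of its underside, z up along its axis. Loose, 20 to 170 g, stands upright in a bay of the grey rack at the start, within 6 mm of the bay's centre
- red_tag: fixed red plastic index tag, 13 x 34 x 7 mm, on the grey rack's front ledge; at the start it lies directly in front of the red-lidded jar, and it stays there, so it still shows where that one stood. Origin: centre of its underside; the bay centre lies 42 mm along its +x (away from the robot)
- orange_tag: fixed orange plastic index tag, 13 x 34 x 7 mm, on the grey rack's front ledge; at the start it lies directly in front of the amber bottle, and it stays there, so it still shows where that one stood. Origin: centre of its underside; the bay centre lies 42 mm along its +x (away from the robot)
- white_tag: fixed white plastic index tag, 13 x 34 x 7 mm, on the grey rack's front ledge; at the start it lies directly in front of the white dropper bottle, and it stays there, so it still shows where that one stood. Origin: centre of its underside; the bay centre lies 42 mm along its +x (away from the robot)
- green_tag: fixed green plastic index tag, 13 x 34 x 7 mm, on the grey rack's front ledge; at the start it lies directly in front of the glass weighing bottle, and it stays there, so it still shows where that one stood. Origin: centre of its underside; the bay centre lies 42 mm along its +x (away from the robot)
Things that resemble listed ones, but are neither listed nor needed, are in the scene too. There is more than one size of the red_jar; the one meant has the size given above. What is shaped like the amber_bottle but turquoise is not meant.

How it is judged:
At the end, for the whole second after the job is handed in: Each container stands in the blue rack in the bay that mirrors its starting bay in the grey rack (left end to right end, and so on), within 22 mm of the bay's centre along and across the rack, on the bay floor (within 4 mm), upright within 0.12 rad, and at rest (under 0.02 m/s) (((y of red_tag in the frame of grey_rack between 0.0775 and 0.1175 m and y of red_jar in the frame of blue_rack between -0.1195 and -0.0755 m) or (y of red_tag in the frame of grey_rack between 0.0125 and 0.0525 m and y of red_jar in the frame of blue_rack between -0.0545 and -0.0105 m) or (y of red_tag in the frame of grey_rack between -0.0525 and -0.0125 m and y of red_jar in the frame of blue_rack between 0.0105 and 0.0545 m) or (y of red_tag in the frame of grey_rack between -0.1175 and -0.0775 m and y of red_jar in the frame of blue_rack between 0.0755 and 0.1195 m)) and x of red_jar in the frame of blue_rack between -0.022 and 0.022 m and z of red_jar in the frame of blue_rack between 0.002 and 0.01 m and angle between each of red_jar, amber_bottle, white_dropper, glass_bottle's own z axis and vertical below 0.12 rad and linear speed of each of red_jar, amber_bottle, white_dropper, glass_bottle below 0.02 m/s and ((y of orange_tag in the frame of grey_rack between 0.0775 and 0.1175 m and y of amber_bottle in the frame of blue_rack between -0.1195 and -0.0755 m) or (y of orange_tag in the frame of grey_rack between 0.0125 and 0.0525 m and y of amber_bottle in the frame of blue_rack between -0.0545 and -0.0105 m) or (y of orange_tag in the frame of grey_rack between -0.0525 and -0.0125 m and y of amber_bottle in the frame of blue_rack between 0.0105 and 0.0545 m) or (y of orange_tag in the frame of grey_rack between -0.1175 and -0.0775 m and y of amber_bottle in the frame of blue_rack between 0.0755 and 0.1195 m)) and x of amber_bottle in the frame of blue_rack between -0.022 and 0.022 m and z of amber_bottle in the frame of blue_rack between 0.002 and 0.01 m and ((y of white_tag in the frame of grey_rack between 0.0775 and 0.1175 m and y of white_dropper in the frame of blue_rack between -0.1195 and -0.0755 m) or (y of white_tag in the frame of grey_rack between 0.0125 and 0.0525 m and y of white_dropper in the frame of blue_rack between -0.0545 and -0.0105 m) or (y of white_tag in the frame of grey_rack between -0.0525 and -0.0125 m and y of white_dropper in the frame of blue_rack between 0.0105 and 0.0545 m) or (y of white_tag in the frame of grey_rack between -0.1175 and -0.0775 m and y of white_dropper in the frame of blue_rack between 0.0755 and 0.1195 m)) and x of white_dropper in the frame of blue_rack between -0.022 and 0.022 m and z of white_dropper in the frame of blue_rack between 0.002 and 0.01 m and ((y of green_tag in the frame of grey_rack between 0.0775 and 0.1175 m and y of glass_bottle in the frame of blue_rack between -0.1195 and -0.0755 m) or (y of green_tag in the frame of grey_rack between 0.0125 and 0.0525 m and y of glass_bottle in the frame of blue_rack between -0.0545 and -0.0105 m) or (y of green_tag in the frame of grey_rack between -0.0525 and -0.0125 m and y of glass_bottle in the frame of blue_rack between 0.0105 and 0.0545 m) or (y of green_tag in the frame of grey_rack between -0.1175 and -0.0775 m and y of glass_bottle in the frame of blue_rack between 0.0755 and 0.1195 m)) and x of glass_bottle in the frame of blue_rack between -0.022 and 0.022 m and z of glass_bottle in the frame of blue_rack between 0.002 and 0.01 m); the robot touches nothing.
It fails at once if a container tips over (leans more than 0.6 rad) (angle between any of red_jar, amber_bottle, white_dropper, glass_bottle's own z axis and vertical above 0.6 rad).
It also fails if it takes over 112 s, if anything falls off the work surface, if the arm or the gripper's body presses on something with over 40 N, if the wrist force passes 120 N, or if a joint passes its speed limit or range.

## Working session

There is one attempt and no reset: what is moved stays moved. The work goes in short steps, Python scripts to look and compute and a shell command to move; the robot and the scene stay as the last step left them, time stands still between calls to the robot, and variables do not carry over. Pictures are saved under pics/ and viewed, and the job is handed in when it is done.

```bash
ls; mkdir -p pics
cat > h.py <<'E'
import numpy as np, cv2
from station import manip
from scipy.spatial.transform import Rotation as R
def snap(n,f=None):
    c=manip.calibration(n); p,d=manip.snapshot(n)
    if f: cv2.imwrite('pics/'+f,p[:,:,::-1])
    return p,d,c
E
python3 - <<'E'
from h import *
for n in ['scene','top']:
    p,d,c=snap(n,n+'0.png'); np.savez(n+'0.npz',p=p,d=d); print(n,c)
print(manip.get_state())
E
```

```text
pics
scene {'fx': 422.2893949183615, 'fy': 422.2893949183615, 'cx': 320.24314790966685, 'cy': 195.70841823003568, 'xyz': array([ 0.0878145 , -0.30108481,  0.70754101]), 'attitude': array([ 0.30545596, -0.15251158, -0.418984  ,  0.84136156])}
top {'fx': 464.29104950420265, 'fy': 464.29104950420265, 'cx': 319.67668471852465, 'cy': 194.39129123032302, 'xyz': array([0.36693042, 0.03811218, 0.9535353 ]), 'attitude': array([ 0.0638193 , -0.05105852, -0.69926336,  0.71017665])}
{'time_s': 0.1, 'qpos': array([ 1.08769852e+00,  4.07737510e-02,  8.39059172e-02, -4.17278960e-04,
       -1.61550502e+00, -3.33719095e-01]), 'qd': array([ 0.00017615, -0.00015838,  0.00302992,  0.00237602,  0.00026325,
       -0.0012131 ]), 'effort': array([-4.57445989e-03, -3.69339788e+01,  3.48284519e+01,  6.95152938e+00,
       -4.45457728e-03,  1.54464533e-05]), 'ee_pos': array([0.43710507, 0.41058619, 0.23036187]), 'tool_rot': array([-0.64876391,  0.28136567,  0.64914105,  0.28027601]), 'contact_force': array([-0.52162696, -0.7752002 , -0.50558259]), 'torque': array([-0.03824398, -0.07245598, -0.00101976]), 'grip_width': 0.9998470010388054}
```

View pics/scene0.png

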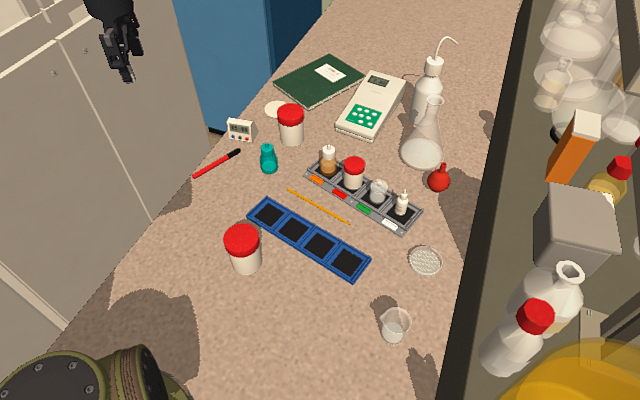

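View pics/top0.png

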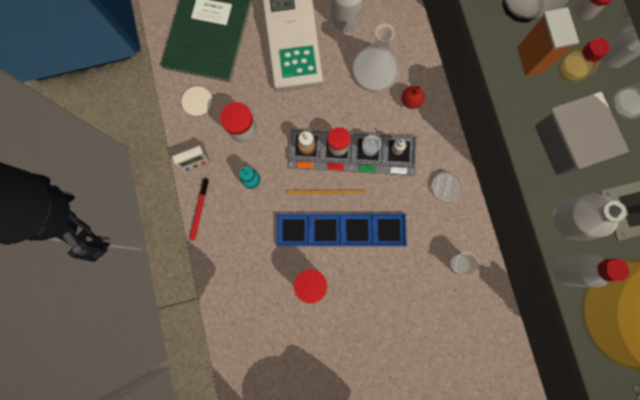

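Seen in both views: the grey rack is the farther one (top view, row ~150) and holds, left to right, amber, red, glass and white. The empty blue rack is nearer (row ~229). The large red-lidded jars at top (237,118) and (310,286) and the turquoise bottle at (249,177) are decoys. Next I measure.

```bash
cat >> h.py <<'E'
def ray(c,u,v):
    M=R.from_quat(c['attitude']).as_matrix()
    u=np.atleast_1d(u).astype(float);v=np.atleast_1d(v).astype(float)
    d=np.stack([(u-c['cx'])/c['fx'],-(v-c['cy'])/c['fy'],-np.ones_like(u)],-1)
    return d@M.T
def plane(c,u,v,z):
    d=ray(c,u,v); o=np.array(c['xyz']); return o+d*((z-o[2])/d[:,2])[:,None]
def cloud(c,dep):
    v,u=np.mgrid[:400,:640]; d=ray(c,u.ravel(),v.ravel()); P=np.array(c['xyz'])+d*dep.ravel()[:,None]
    return P.reshape(400,640,3)
E
python3 - <<'E'
from h import *
for n in ['top','scene']:
    f=np.load(n+'0.npz');p,d=f['p'],f['d'];c=manip.calibration(n);P=cloud(c,d)
    hsv=cv2.cvtColor(p,cv2.COLOR_RGB2HSV);H,S,V=hsv[...,0],hsv[...,1],hsv[...,2]
    def comps(m,amin,roi=(P[...,0]>.2)&(P[...,0]<.8)&(abs(P[...,1])<.4)&(d>0)):
        k,l,s,ce=cv2.connectedComponentsWithStats((m&roi).astype(np.uint8))
        return [(l==i,s[i],ce[i]) for i in range(1,k) if s[i][4]>=amin]
    print('==',n)
    b=max(comps((H>100)&(H<125)&(S>120)&(V>40),50),key=lambda t:t[1][4])
    con=cv2.findContours(b[0].astype(np.uint8),cv2.RETR_EXTERNAL,cv2.CHAIN_APPROX_NONE)[0][0][:,0]
    q=plane(c,con[:,0],con[:,1],0.012)
    r=cv2.minAreaRect((q[:,:2]*1000).astype(np.float32)); print('blue',b[1],r)
    for nm,m in [('orange',(H>5)&(H<14)&(S>200)&(V>120)),('red',((H<5)|(H>174))&(S>180)&(V>80)),('green',(H>55)&(H<80)&(S>120)),('white',(S<30)&(V>190)),('teal',(H>80)&(H<95)&(S>120))]:
        for mm,s,ce in comps(m,8):
            z=np.median(P[mm][:,2]); print(nm,s,ce.round(1),'z',z.round(3),'depthmed',np.median(P[mm],0).round(4),'at z13',plane(c,ce[0],ce[1],.013)[0,:2].round(4))
E
```

```text
== top
blue [ 277  214  129   32 2266] ((449.97576904296875, 12.520828247070312), (63.067317962646484, 259.9956359863281), 0.9135674834251404)
orange [298 162  14   5  60] [304.1 164.3] z 0.01 depthmed [0.5853 0.0903 0.0101] at z13 [0.5841 0.0898]
red [589  39  12  22 184] [594.9  49. ] z 0.238 depthmed [ 0.7315 -0.3937  0.2381] at z13 [ 0.8451 -0.5277]
red [403  86  21  22 344] [413.   96.8] z 0.046 depthmed [ 0.7206 -0.1307  0.0457] at z13 [ 0.7335 -0.1377]
red [221 103  31  31 749] [235.8 117.7] z 0.086 depthmed [0.6583 0.2216 0.0859] at z13 [0.6832 0.2368]
red [328 128  22  21 367] [338.3 138.1] z 0.068 depthmed [0.6252 0.021  0.0675] at z13 [0.6411 0.0195]
red [328 164  15   6  71] [335.2 166.1] z 0.01 depthmed [0.5819 0.0256 0.0103] at z13 [0.5809 0.0252]
red [191 194  13  46 187] [197.  216.2] z 0.011 depthmed [0.4729 0.3075 0.0115] at z13 [0.4724 0.3068]
red [606 259  23  21 390] [616.5 269.4] z 0.29 depthmed [ 0.3758 -0.3657  0.2895] at z13 [ 0.3791 -0.5337]
red [294 270  32  33 821] [309.9 285.6] z 0.086 depthmed [0.339  0.0701 0.0861] at z13 [0.3369 0.0729]
green [281  61 
[... 2097 characters left out ...]
 [ 0.7701 -0.0616  0.0716] at z13 [ 0.8319 -0.0396]
white [323 147  11   7  40] [328.5 150.6] z 0.076 depthmed [0.6201 0.0773 0.0759] at z13 [0.6745 0.1167]
white [374 186  13   9  49] [379.6 189.1] z 0.048 depthmed [ 0.6182 -0.0548  0.0476] at z13 [ 0.6447 -0.043 ]
white [403 194   4   3   8] [404.2 194.8] z 0.063 depthmed [ 0.622  -0.1087  0.0626] at z13 [ 0.663  -0.0937]
white [401 200   6   4  19] [403.6 201.4] z 0.047 depthmed [ 0.6185 -0.1119  0.0469] at z13 [ 0.6461 -0.102 ]
white [382 218  16  12  75] [389.4 224. ] z 0.011 depthmed [ 0.5781 -0.108   0.0115] at z13 [ 0.577  -0.1085]
teal [260 143  17  31 423] [267.8 158.8] z 0.041 depthmed [0.5458 0.189  0.041 ] at z13 [0.5678 0.2125]
```

Run:
```python
from h import *
s=manip.get_state(); M=R.from_quat(s['tool_rot']).as_matrix(); print('tool axes\n',M.round(3), s['qpos'].round(3))
for n in ['top','scene']:
    f=np.load(n+'0.npz');p,d=f['p'],f['d'];c=manip.calibration(n);P=cloud(c,d)
    hsv=cv2.cvtColor(p,cv2.COLOR_RGB2HSV);H,S,V=hsv[...,0],hsv[...,1],hsv[...,2]
    m=((H>100)&(H<125)&(S>120)&(V>40)&(abs(P[...,0]-.45)<.06)&(abs(P[...,1])<.2)).astype(np.uint8)
    con=max(cv2.findContours(m,cv2.RETR_EXTERNAL,cv2.CHAIN_APPROX_NONE)[0],key=len)[:,0]
    q=plane(c,con[:,0],con[:,1],0.012)[:,:2]
    print(n,'blue corners',cv2.boxPoints(cv2.minAreaRect((q*1000).astype(np.float32))).round(0).tolist())
    img=cv2.resize(p[100:260,260:440] if n=='top' else p[120:300,240:440],None,fx=4,fy=4,interpolation=2); cv2.imwrite(f'pics/{n}_crop.png',img[:600,:800,::-1])
    # cylinder clusters by depth
    t=np.array([[.626,.0877],[.6237,.0207],[.6205,-.0435],[.617,-.109]])
    for nm,xy,zs in zip(['amber','red','glass','white'],t,[(.065,.1),(.05,.08),(.03,.07),(.03,.08)]):
        k=(np.hypot(P[...,0]-xy[0],P[...,1]-xy[1])<.032)&(P[...,2]>zs[0])&(P[...,2]<zs[1])
        Q=P[k]; print(nm,len(Q),Q.min(0).round(3),Q.max(0).round(3),'mid',((Q.min(0)+Q.max(0))/2).round(4))
    # red lid by ray
    mr=(((H<5)|(H>174))&(S>150)&(V>80)&(np.hypot(P[...,0]-.624,P[...,1]-.02)<.04)&(P[...,2]>.062))
    v,u=np.nonzero(mr); print('redlid top',plane(c,u.mean(),v.mean(),.068).round(4))
```

```text
tool axes
 [[-0.001 -0.729 -0.685]
 [-0.001 -0.685  0.729]
 [-1.     0.002 -0.   ]] [ 1.088  0.041  0.084 -0.    -1.616 -0.334]
top blue corners [[416.0, 142.0], [421.0, -118.0], [484.0, -117.0], [479.0, 143.0]]
amber 170 [0.609 0.072 0.066] [0.638 0.098 0.088] mid [0.6232 0.085  0.0771]
red 423 [ 0.603 -0.001  0.052] [0.648 0.041 0.073] mid [0.6258 0.0201 0.0623]
glass 279 [ 0.604 -0.064  0.03 ] [ 0.64  -0.028  0.058] mid [ 0.6216 -0.0459  0.0443]
white 130 [ 0.609 -0.115  0.03 ] [ 0.633 -0.092  0.074] mid [ 0.6207 -0.1033  0.052 ]
redlid top [[0.6254 0.0203 0.068 ]]
scene blue corners [[414.0, 141.0], [419.0, -125.0], [488.0, -124.0], [483.0, 143.0]]
amber 136 [0.612 0.069 0.065] [0.64  0.096 0.088] mid [0.6261 0.0821 0.0767]
red 365 [ 0.606 -0.005  0.05 ] [0.651 0.04  0.072] mid [0.6288 0.0175 0.0611]
glass 264 [ 0.607 -0.067  0.03 ] [ 0.644 -0.031  0.06 ] mid [ 0.6256 -0.0488  0.0452]
white 163 [ 0.611 -0.118  0.03 ] [ 0.636 -0.096  0.076] mid [ 0.6234 -0.107   0.0531]
redlid top [[0.6273 0.0162 0.068 ]]
```

View pics/top_crop.png

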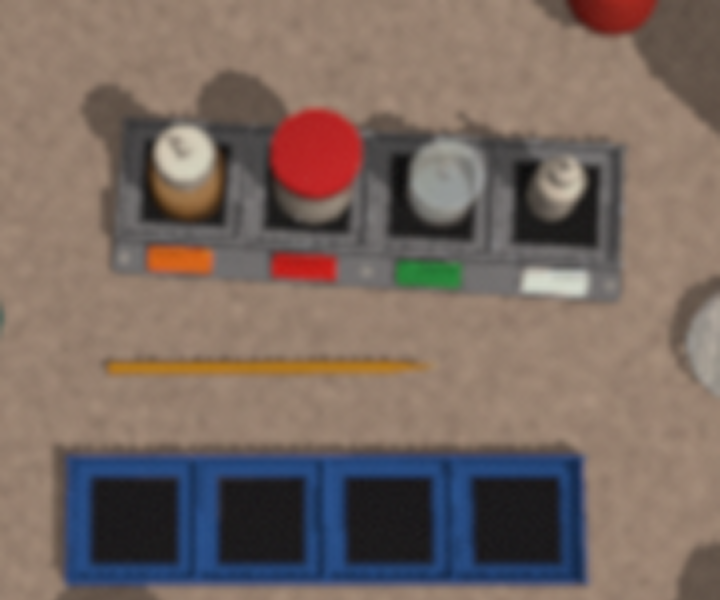

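Both cameras agree to within about 4 mm and the heights match the specs. I'll hover over the amber bottle with the jaws along the rack's x, so the fingers stay clear of the neighbours.

```bash
python3 -m pendant '[0.02,-0.035,0,0,0,-0.09, 0.044,-0.077,0,0,0,-0.19, 0.07,-0.122,0,0,0,-0.3, 0.096,-0.167,0,0,0,-0.41, 0.122,-0.212,0,0,0,-0.52, 0.148,-0.257,0,0,0,-0.63, 0.17,-0.295,-0.01,0,0,-0.72, 0.183,-0.318,-0.02,0,0,-0.78, 0.188,-0.327,-0.03,0,0,-0.805, 0.188,-0.327,-0.04,0,0,-0.805, 0.188,-0.327,-0.04,0,0,-0.805]' 0.0854
python3 - <<'E'
from h import *
s=manip.get_state();M=R.from_quat(s['tool_rot']).as_matrix();print(M.round(3),s['ee_pos'],s['qpos'].round(2))
p,d,c=snap('wrist','w1.png');np.savez('w1.npz',p=p,d=d,**{k:np.array(v) for k,v in c.items()});print(c)
E
```

```text
time_s: 1.48
ee_pos: [0.6243, 0.0844, 0.1892]
tool_rot: [-0.487, 0.513, 0.488, 0.511]
contact_force: [-0.7, -0.4, 0.0]
grip_width: 0.998
[[-0.003 -0.999  0.049]
 [-0.     0.049  0.999]
 [-1.     0.003 -0.001]] [0.62434268 0.0844035  0.1891575 ] [ 0.45  0.12  0.1  -0.   -1.55 -0.5 ]
{'fx': 309.70691628693146, 'fy': 309.70691628693146, 'cx': 325.61542027974366, 'cy': 197.4371870686994, 'xyz': array([0.62173864, 0.01222662, 0.33132417]), 'attitude': array([-0.00177512, -0.14251638,  0.98947755,  0.02490186])}
```

View pics/w1.png

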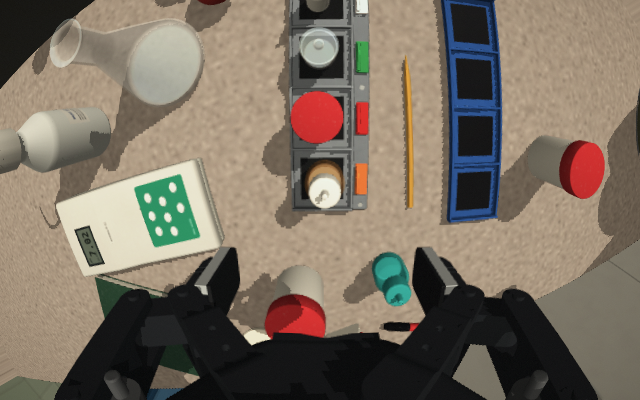

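Wrist view: amber cap at (324,190), red lid at (317,118), glass lid (319,47), tags at columns 355–365, and the blue rack at columns 445–500. I'll triangulate these with the fisheye model as a third measurement.

```bash
cat >> h.py <<'E'
def wplane(c,u,v,z):
    u=np.atleast_1d(u).astype(float);v=np.atleast_1d(v).astype(float)
    a=(u-c['cx'])/c['fx'];b=(v-c['cy'])/c['fy'];r=np.hypot(a,b)+1e-12
    dc=np.stack([np.sin(r)*a/r,-np.sin(r)*b/r,-np.cos(r)],-1)
    d=dc@R.from_quat(c['attitude']).as_matrix().T;o=np.array(c['xyz'])
    return o+d*((z-o[2])/d[:,2])[:,None]
E
python3 - <<'E'
from h import *
f=dict(np.load('w1.npz'));p=f['p'];c=f
hsv=cv2.cvtColor(p,cv2.COLOR_RGB2HSV);H,S,V=[hsv[...,i].astype(int) for i in range(3)]
def comp(m,box,nm,z):
    mm=np.zeros_like(m);x0,y0,x1,y1=box;mm[y0:y1,x0:x1]=m[y0:y1,x0:x1]
    k,l,s,ce=cv2.connectedComponentsWithStats(mm.astype(np.uint8));i=1+np.argmax(s[1:,4])
    v,u=np.nonzero(l==i);q=wplane(c,u,v,z);print(nm,s[i],q[:,:2].mean(0).round(4),'ext',(q.max(0)-q.min(0)).round(3)[:2])
red=((H<6)|(H>174))&(S>150)&(V>80)
comp(red,(280,80,345,150),'redlid',.068)
comp(red,(350,90,375,140),'redtag',.013)
comp((H>5)&(H<18)&(S>180)&(V>150),(350,150,375,205),'orangetag',.013)
comp((H>50)&(H<80)&(S>120),(350,30,375,80),'greentag',.013)
comp((S<60)&(V>170),(300,160,346,210),'ambercap',.08)
blue=((H>100)&(H<125)&(S>120)&(V>40)).astype(np.uint8);blue[:,:435]=0;blue[230:]=0;blue[:,510:]=0
con=max(cv2.findContours(blue,cv2.RETR_EXTERNAL,cv2.CHAIN_APPROX_NONE)[0],key=len)[:,0]
q=wplane(c,con[:,0],con[:,1],.012)[:,:2];print('blue',cv2.boxPoints(cv2.minAreaRect((q*1000).astype(np.float32))).round(0).tolist())
g=cv2.cvtColor(p,cv2.COLOR_RGB2GRAY)
print('glass guess',wplane(c,319,47,.05).round(4))
E
```

```text
redlid [ 291   91   52   53 2173] [0.6287 0.0186] ext [0.044 0.044]
redtag [356 102  12  33 388] [0.5844 0.0231] ext [0.012 0.033]
orangetag [356 164  11  30 310] [0.5871 0.0866] ext [0.011 0.032]
greentag [356  42  13  31 370] [ 0.5815 -0.0404] ext [0.013 0.032]
ambercap [309 174  32  34 784] [0.6246 0.0806] ext [0.026 0.029]
blue [[418.0, 142.0], [422.0, -119.0], [491.0, -118.0], [486.0, 143.0]]
glass guess [[ 0.6238 -0.0449  0.05  ]]
```

```bash
python3 -m pendant '[0,-0.001,-0.03,0,0,0, 0,-0.0015,-0.07,0,0,0, 0,-0.0015,-0.11,0,0,0, 0,-0.0015,-0.14,0,0,0, 0,-0.0015,-0.158,0,0,0, 0,-0.0015,-0.165,0,0,0, 0,-0.0015,-0.165,0,0,0]' 0.0854
python3 -m pendant '[0,0,0,0,0,0, 0,0,0,0,0,0, 0,0,0,0,0,0, 0,0,0,0,0,0, 0,0,0,0,0,0, 0,0,0,0,0,0]' 0.0
```

```text
time_s: 2.4
ee_pos: [0.6251, 0.0833, 0.026]
tool_rot: [-0.487, 0.512, 0.488, 0.512]
contact_force: [-0.9, 0.3, 0.6]
grip_width: 0.999
time_s: 3.15
ee_pos: [0.6258, 0.0834, 0.0272]
tool_rot: [-0.488, 0.512, 0.488, 0.512]
contact_force: [-0.9, 0.7, 5.8]
grip_width: 0.428
```

```bash
python3 -m pendant '[0,0,0,0,0,0, 0,0,0,0,0,0, 0,0,0.005,0,0,0, 0,0,0.012,0,0,0, 0,0,0.02,0,0,0, 0,0,0.02,0,0,0]'
python3 - <<'E'
from h import *
p,d,c=snap('wrist','w2.png');snap('scene','s2.png')
a=cv2.imread('pics/s2.png')[120:300,240:440];cv2.imwrite('pics/s2c.png',cv2.resize(a,None,fx=3,fy=3))
E
```

```text
time_s: 3.9
ee_pos: [0.6264, 0.0836, 0.0484]
tool_rot: [-0.488, 0.511, 0.487, 0.513]
contact_force: [0.3, 0.3, -0.5]
grip_width: 0.424
```

View pics/w2.png

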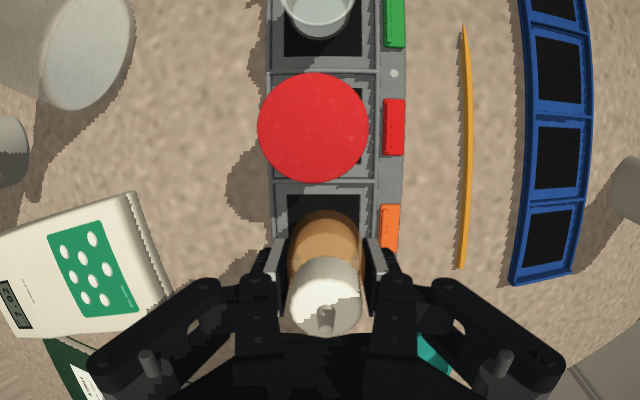

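View pics/s2c.png

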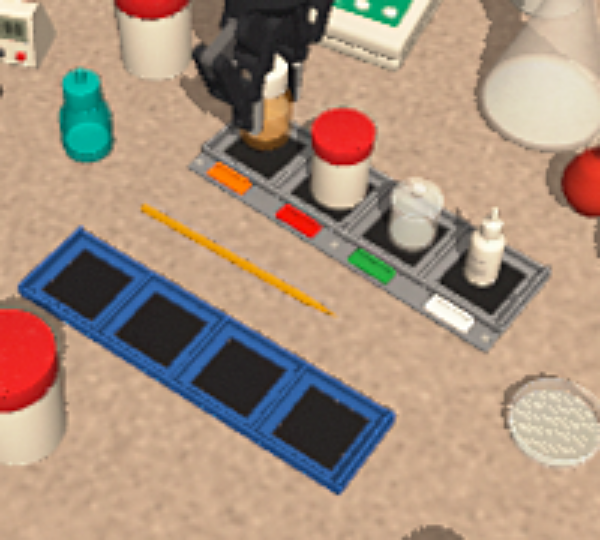

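The amber bottle is held and clear of the floor, upright. I'll carry it at a height above everything to the right-end blue bay.

```bash
python3 -m pendant '[0,0,0.03,0,0,0, 0,0,0.07,0,0,0, -0.005,-0.005,0.1,0,0,0.005, -0.025,-0.025,0.11,0,0,0.01, -0.055,-0.054,0.11,0,0,0.02, -0.088,-0.086,0.11,0,0,0.03, -0.12,-0.117,0.11,0,0,0.045, -0.148,-0.145,0.105,0,0,0.055, -0.167,-0.163,0.09,0,0,0.065, -0.173,-0.169,0.07,0,0,0.065, -0.173,-0.169,0.05,0,0,0.065, -0.173,-0.169,0.04,0,0,0.065]'
python3 -m pendant '[0,0,0,0,0,0]'
python3 - <<'E'
from h import *
print(manip.get_state()['ee_pos'])
p,d,c=snap('wrist','w3.png');snap('scene','s3.png')
a=cv2.imread('pics/s3.png')[120:300,240:440];cv2.imwrite('pics/s3c.png',cv2.resize(a,None,fx=3,fy=3))
E
```

```text
time_s: 5.5
ee_pos: [0.452, -0.0856, 0.086]
tool_rot: [-0.504, 0.496, 0.504, 0.496]
contact_force: [-0.1, -0.2, -1.1]
grip_width: 0.425
time_s: 5.62
ee_pos: [0.4517, -0.0857, 0.0855]
tool_rot: [-0.504, 0.496, 0.505, 0.495]
contact_force: [-0.0, 0.2, -0.4]
grip_width: 0.421
[ 0.45174278 -0.08565978  0.08548163]
```

View pics/w3.png

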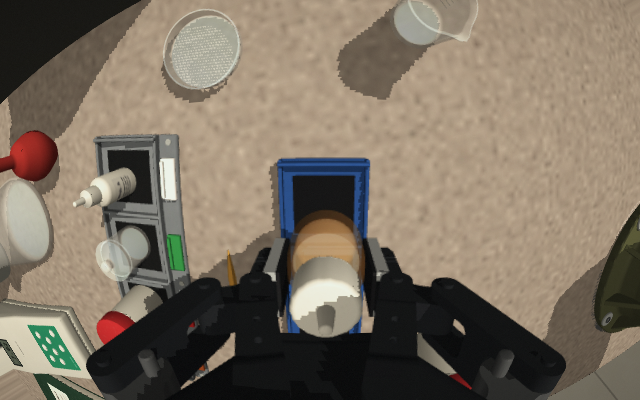

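View pics/s3c.png

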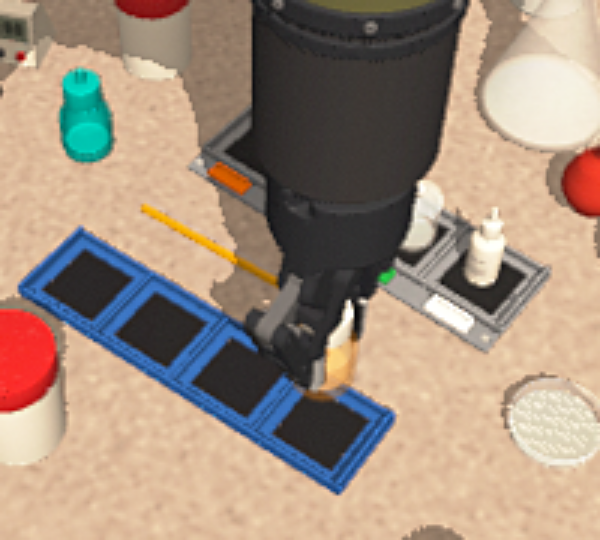

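Run:
```python
from h import *
c=manip.calibration('wrist')
q=wplane(c,[279,369],[159,159],.015);print(q.round(4),'bay centre est', q.mean(0)[:2]+[0,.0355])
p=cv2.imread('pics/w3.png')[:,:,::-1].copy();hsv=cv2.cvtColor(p,cv2.COLOR_RGB2HSV);H,S,V=[hsv[...,i] for i in range(3)]
m=((H>100)&(H<125)&(S>120)&(V>40));m[:,:250]=0;m[:,400:]=0
for v in [158,160,162,165,180,200,220]:
    u=np.nonzero(m[v])[0];print(v,u.min() if len(u) else 0,u.max() if len(u) else 0)
```

```text
[[ 0.4861 -0.1226  0.015 ]
 [ 0.4229 -0.1235  0.015 ]] bay centre est [ 0.45449698 -0.08755081]
158 0 0
160 279 368
162 278 368
165 277 369
180 279 368
200 279 367
220 281 366
```

```bash
python3 -m pendant '[0.001,0,-0.015,0,0,0, 0.002,-0.001,-0.033,0,0,0, 0.002,-0.001,-0.047,0,0,0, 0.002,-0.001,-0.054,0,0,0, 0.002,-0.001,-0.057,0,0,0, 0.002,-0.001,-0.057,0,0,0, 0.002,-0.001,-0.057,0,0,0]'
```

```text
time_s: 6.6
ee_pos: [0.4547, -0.0866, 0.0301]
tool_rot: [0.504, -0.496, -0.504, -0.496]
contact_force: [0.1, 0.1, 0.2]
grip_width: 0.427
```

```bash
python3 -m pendant '[0,0,-0.003,0,0,0, 0,0,-0.003,0,0,0, 0,0,-0.003,0,0,0]'
python3 -m pendant '[0,0,0,0,0,0, 0,0,0,0,0,0, 0,0,0,0,0,0, 0,0,0,0,0,0]' 0.0854
```

```text
time_s: 6.98
ee_pos: [0.4548, -0.0865, 0.0272]
tool_rot: [0.504, -0.495, -0.504, -0.496]
contact_force: [-0.1, 0.3, -0.3]
grip_width: 0.427
time_s: 7.48
ee_pos: [0.4548, -0.0865, 0.0272]
tool_rot: [0.504, -0.495, -0.504, -0.496]
contact_force: [0.7, -0.4, 0.8]
grip_width: 0.998
```

```bash
python3 -m pendant '[0,0,0.02,0,0,0, 0,0,0.06,0,0,0, 0,0,0.105,0,0,0, 0.01,0.006,0.13,0,0,0, 0.035,0.022,0.135,0,0,-0.01, 0.07,0.043,0.135,0,0,-0.025, 0.105,0.064,0.135,0,0,-0.04, 0.138,0.084,0.135,0,0,-0.055, 0.16,0.098,0.135,0,0,-0.065, 0.17,0.104,0.125,0,0,-0.065, 0.172,0.105,0.11,0,0,-0.065, 0.172,0.105,0.1,0,0,-0.065]'
python3 -m pendant '[0,0,0,0,0,0]'
python3 - <<'E'
from h import *
s=manip.get_state();print(s['ee_pos'])
p,d,c=snap('wrist','w4.png')
snap('scene','s4.png')
a=cv2.imread('pics/s4.png')[120:300,240:440];cv2.imwrite('pics/s4c.png',cv2.resize(a,None,fx=3,fy=3))
hsv=cv2.cvtColor(p,cv2.COLOR_RGB2HSV);H,S,V=[hsv[...,i] for i in range(3)]
m=(((H<6)|(H>174))&(S>150)&(V>80)).astype(np.uint8)
k,l,st,ce=cv2.connectedComponentsWithStats(m)
for i in range(1,k):
    if st[i][4]>200:
        v,u=np.nonzero(l==i);q=wplane(c,u,v,.068);print(st[i],q.mean(0).round(4),np.ptp(q,axis=0).round(3))
E
```

```text
time_s: 8.98
ee_pos: [0.6258, 0.018, 0.1254]
tool_rot: [-0.487, 0.512, 0.488, 0.512]
contact_force: [-0.1, -0.1, -0.7]
grip_width: 0.999
time_s: 9.1
ee_pos: [0.6248, 0.0174, 0.1243]
tool_rot: [-0.487, 0.513, 0.488, 0.511]
contact_force: [0.1, 0.3, 0.1]
grip_width: 1.004
[0.62482793 0.01744476 0.12428294]
[ 151    0   66   53 2205] [ 0.7126 -0.1239  0.068 ] [0.051 0.041 0.   ]
[366 179  15  37 527] [0.5926 0.0049 0.068 ] [0.01  0.026 0.   ]
[ 288  184   65   65 3335] [0.6288 0.0168 0.068 ] [0.044 0.047 0.   ]
[ 587  217   48   63 2025] [0.3266 0.0752 0.068 ] [0.092 0.076 0.   ]
```

View pics/w4.png

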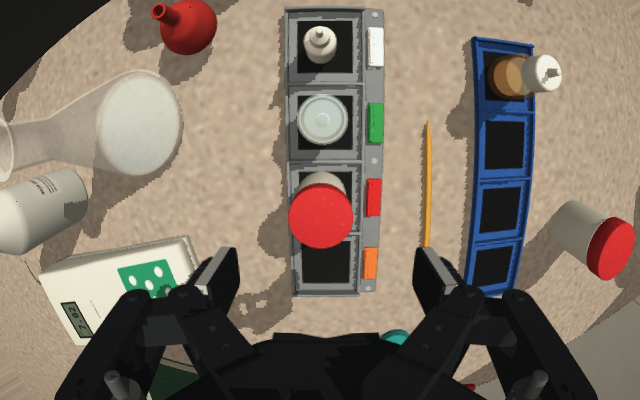

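View pics/s4c.png

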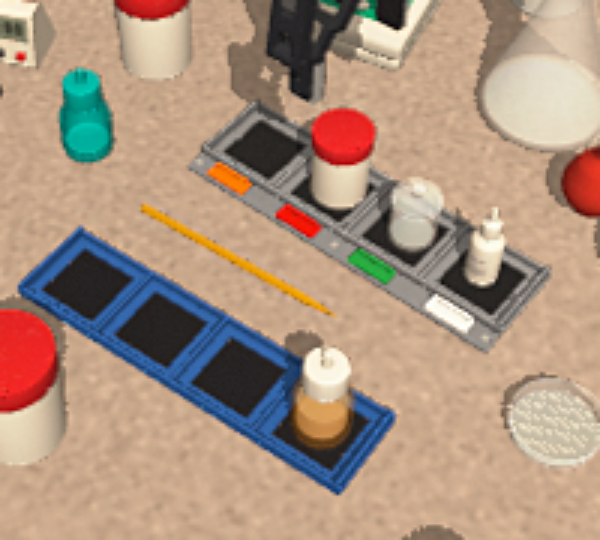

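The amber bottle stands upright in the right-end blue bay, roughly centred. Next is the red jar: lid extent 44–47 mm, so it's the right size.

```bash
python3 -m pendant '[0.001,0,-0.02,0,0,0, 0.003,0,-0.05,0,0,0, 0.003,0,-0.08,0,0,0, 0.003,0,-0.095,0,0,0, 0.003,0,-0.101,0,0,0, 0.003,0,-0.101,0,0,0]'
python3 -m pendant '[0,0,0,0,0,0, 0,0,0,0,0,0, 0,0,0,0,0,0, 0,0,0,0,0,0, 0,0,0,0,0,0, 0,0,0,0,0,0, 0,0,0,0,0,0]' 0.0
python3 -m pendant '[0,0,0.005,0,0,0, 0,0,0.012,0,0,0, 0,0,0.02,0,0,0, 0,0,0.02,0,0,0]'
python3 - <<'E'
from h import *
p,d,c=snap('wrist','w5.png');snap('scene','s5.png')
a=cv2.imread('pics/s5.png')[120:300,240:440];cv2.imwrite('pics/s5c.png',cv2.resize(a,None,fx=3,fy=3))
E
```

```text
time_s: 9.95
ee_pos: [0.6288, 0.0176, 0.0251]
tool_rot: [-0.488, 0.512, 0.488, 0.512]
contact_force: [0.6, -0.2, 0.6]
grip_width: 1.0
time_s: 10.82
ee_pos: [0.6292, 0.0176, 0.0262]
tool_rot: [-0.488, 0.512, 0.487, 0.512]
contact_force: [-1.6, -0.1, 5.4]
grip_width: 0.51
time_s: 11.32
ee_pos: [0.6298, 0.0177, 0.0472]
tool_rot: [-0.488, 0.511, 0.487, 0.513]
contact_force: [0.1, 0.3, -1.4]
grip_width: 0.508
```

View pics/s5c.png

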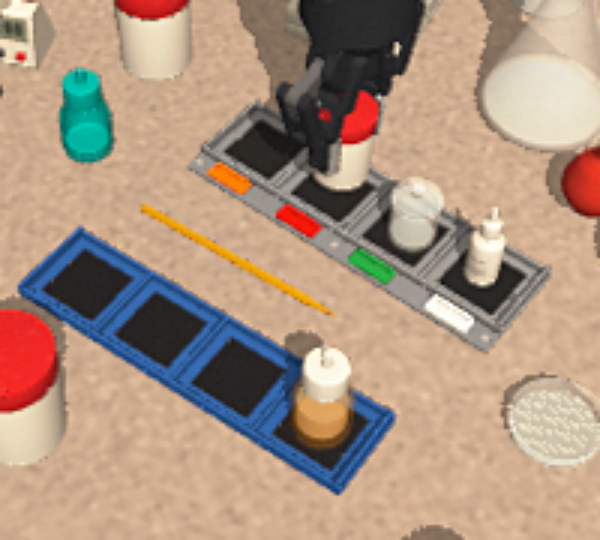

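View pics/w5.png

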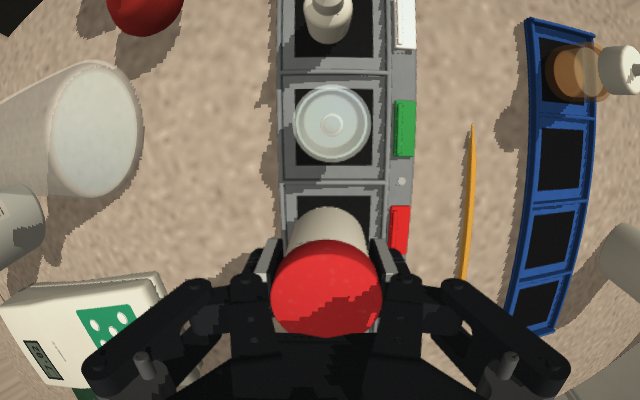

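The red jar is held and upright, and goes to the second bay from the right.

```bash
python3 -m pendant '[0,0,0.03,0,0,0, 0,0,0.07,0,0,0, -0.008,-0.002,0.1,0,0,0.005, -0.035,-0.008,0.11,0,0,0.015, -0.07,-0.016,0.11,0,0,0.03, -0.105,-0.024,0.11,0,0,0.045, -0.14,-0.032,0.11,0,0,0.06, -0.165,-0.037,0.1,0,0,0.065, -0.175,-0.04,0.08,0,0,0.065, -0.176,-0.04,0.06,0,0,0.065, -0.176,-0.04,0.04,0,0,0.065, -0.176,-0.04,0.03,0,0,0.065]'
python3 -m pendant '[0,0,0,0,0,0]'
python3 - <<'E'
from h import *
p,d,c=snap('wrist','w6.png')
hsv=cv2.cvtColor(p,cv2.COLOR_RGB2HSV);H,S,V=[hsv[...,i] for i in range(3)]
m=((H>100)&(H<125)&(S>120)&(V>40));m[:,:250]=0;m[:,400:]=0
for v in [50,100,150,180,200]:
    u=np.nonzero(m[v])[0]
    if len(u):print(v,u.min(),u.max(),wplane(c,[u.min(),u.max()],[v,v],.012).round(4).tolist())
E
```

```text
time_s: 12.92
ee_pos: [0.4528, -0.0224, 0.0743]
tool_rot: [-0.504, 0.496, 0.504, 0.496]
contact_force: [0.4, 0.4, -1.6]
grip_width: 0.504
time_s: 13.05
ee_pos: [0.4526, -0.0225, 0.0735]
tool_rot: [-0.504, 0.497, 0.504, 0.495]
contact_force: [0.6, 0.1, -1.7]
grip_width: 0.51
100 276 375 [[0.4864, -0.1007, 0.012], [0.4218, -0.1017, 0.012]]
150 278 374 [[0.4852, -0.0674, 0.012], [0.4213, -0.0683, 0.012]]
180 279 373 [[0.4849, -0.0468, 0.012], [0.421, -0.0478, 0.012]]
200 280 372 [[0.4846, -0.0326, 0.012], [0.4209, -0.0335, 0.012]]
```

View pics/w6.png

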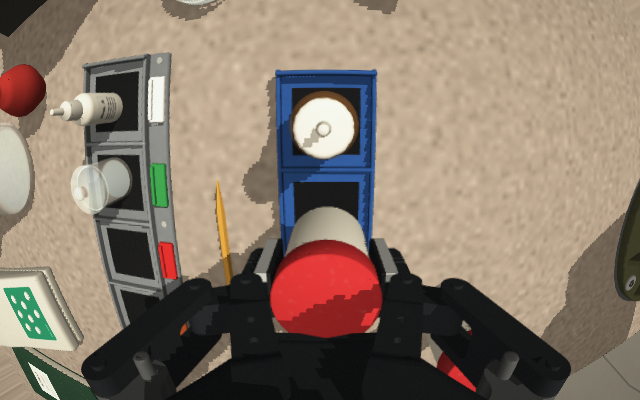

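```bash
python3 -m pendant '[0,0,-0.015,0,0,0, 0,-0.001,-0.03,0,0,0, 0,-0.001,-0.041,0,0,0, 0,-0.001,-0.046,0,0,0, 0,-0.001,-0.048,0,0,0, 0,-0.001,-0.048,0,0,0, 0,-0.001,-0.048,0,0,0]'
```

```text
time_s: 13.98
ee_pos: [0.4532, -0.0233, 0.0263]
tool_rot: [-0.504, 0.496, 0.504, 0.496]
contact_force: [0.3, 0.3, -0.7]
grip_width: 0.505
```

```bash
python3 -m pendant '[0,0,0,0,0,0, 0,0,0,0,0,0, 0,0,0,0,0,0, 0,0,0,0,0,0]' 0.0854
python3 -m pendant '[0,0,0.02,0,0,0, 0,0,0.06,0,0,0, 0,0,0.1,0,0,0, 0.01,-0.002,0.125,0,0,0, 0.035,-0.006,0.13,0,0,-0.01, 0.07,-0.01,0.13,0,0,-0.025, 0.105,-0.015,0.13,0,0,-0.04, 0.138,-0.02,0.13,0,0,-0.055, 0.162,-0.023,0.125,0,0,-0.065, 0.17,-0.023,0.11,0,0,-0.065, 0.171,-0.023,0.09,0,0,-0.065, 0.171,-0.023,0.085,0,0,-0.065]'
python3 -m pendant '[0,0,0,0,0,0]'
python3 - <<'E'
from h import *
p,d,c=snap('wrist','w7.png')
snap('scene','s7.png')
a=cv2.imread('pics/s7.png')[120:300,240:440];cv2.imwrite('pics/s7c.png',cv2.resize(a,None,fx=3,fy=3))
E
```

```text
time_s: 14.48
ee_pos: [0.4532, -0.0233, 0.0264]
tool_rot: [0.504, -0.496, -0.504, -0.496]
contact_force: [0.3, -0.2, 0.0]
grip_width: 1.001
time_s: 15.98
ee_pos: [0.6226, -0.0462, 0.1087]
tool_rot: [-0.487, 0.513, 0.489, 0.511]
contact_force: [0.2, 0.9, 0.6]
grip_width: 1.0
time_s: 16.1
ee_pos: [0.622, -0.0462, 0.1086]
tool_rot: [-0.487, 0.513, 0.489, 0.51]
contact_force: [0.0, -0.1, 0.0]
grip_width: 1.001
```

View pics/w7.png

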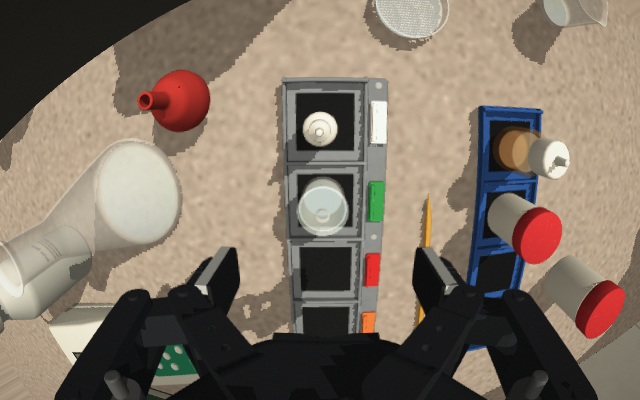

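View pics/s7c.png

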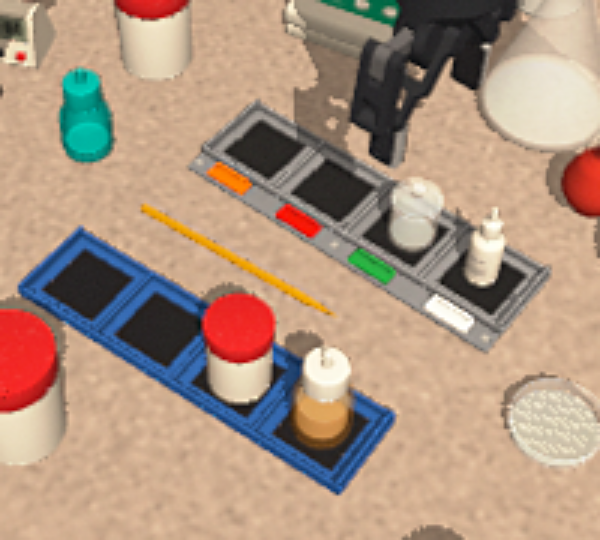

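Red stands well in the second bay from the right. I'll refine the glass bottle (lid centre ≈(323,207)) and the white dropper (tip ≈(319,132)).

Run:
```python
from h import *
c=manip.calibration('wrist')
p=cv2.imread('pics/w7.png');cv2.imwrite('pics/w7c.png',cv2.resize(p[90:250,270:390],None,fx=3.5,fy=3.5,interpolation=cv2.INTER_CUBIC))
print('lid',wplane(c,[323],[205],.05).round(4),'knob',wplane(c,[322],[215],.058).round(4))
print('white tip',wplane(c,[319],[132],.074).round(4), 'tags', wplane(c,[376,379],[201,121],.013).round(4))
```

```text
lid [[ 0.624  -0.0538  0.05  ]] knob [[ 0.6248 -0.0494  0.058 ]]
white tip [[ 0.6236 -0.1052  0.074 ]] tags [[ 0.5816 -0.0432  0.013 ]
 [ 0.5783 -0.1075  0.013 ]]
```

View pics/w7c.png

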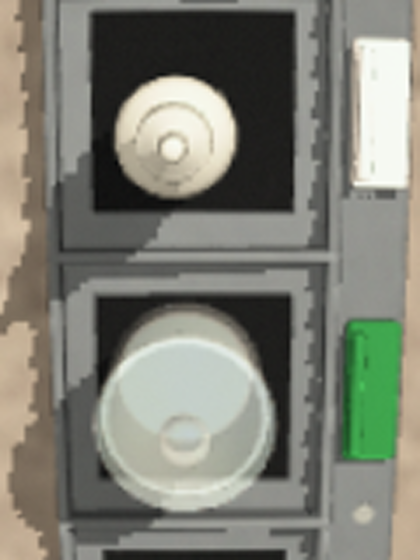

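```bash
python3 -m pendant '[0.001,-0.002,-0.02,0,0,0, 0.002,-0.003,-0.045,0,0,0, 0.002,-0.003,-0.068,0,0,0, 0.002,-0.003,-0.081,0,0,0, 0.002,-0.003,-0.087,0,0,0, 0.002,-0.003,-0.087,0,0,0]'
python3 -m pendant '[0,0,0,0,0,0, 0,0,0,0,0,0, 0,0,0,0,0,0, 0,0,0,0,0,0, 0,0,0,0,0,0, 0,0,0,0,0,0, 0,0,0,0,0,0]' 0.0
python3 -m pendant '[0,0,0.005,0,0,0, 0,0,0.012,0,0,0, 0,0,0.02,0,0,0, 0,0,0.02,0,0,0]'
python3 - <<'E'
from h import *
p,d,c=snap('wrist','w8.png');snap('scene','s8.png')
a=cv2.imread('pics/s8.png')[120:300,240:440];cv2.imwrite('pics/s8c.png',cv2.resize(a,None,fx=3,fy=3))
E
```

```text
time_s: 16.95
ee_pos: [0.6244, -0.0491, 0.0224]
tool_rot: [-0.487, 0.513, 0.488, 0.511]
contact_force: [-0.8, 0.3, 0.9]
grip_width: 1.002
time_s: 17.82
ee_pos: [0.6248, -0.0491, 0.0231]
tool_rot: [-0.487, 0.513, 0.488, 0.511]
contact_force: [-1.5, 0.9, 5.4]
grip_width: 0.412
time_s: 18.32
ee_pos: [0.6253, -0.0491, 0.0441]
tool_rot: [-0.488, 0.512, 0.488, 0.511]
contact_force: [-0.6, -0.1, -0.3]
grip_width: 0.415
```

View pics/s8c.png

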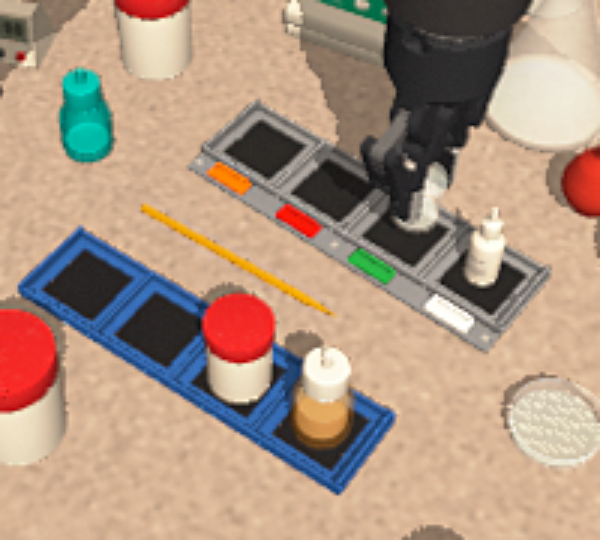

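View pics/w8.png

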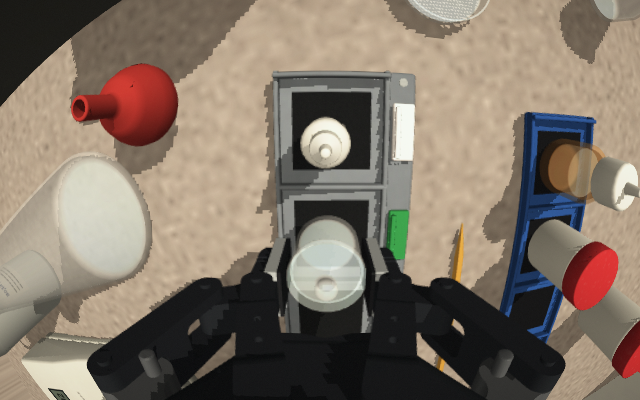

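The glass bottle is held and goes to the second bay from the left.

```bash
python3 -m pendant '[0,0,0.03,0,0,0, 0,0,0.07,0,0,0, -0.008,0.004,0.1,0,0,0.005, -0.035,0.018,0.11,0,0,0.015, -0.07,0.037,0.11,0,0,0.03, -0.105,0.055,0.11,0,0,0.045, -0.138,0.072,0.11,0,0,0.06, -0.163,0.085,0.1,0,0,0.065, -0.173,0.091,0.08,0,0,0.065, -0.174,0.091,0.06,0,0,0.065, -0.174,0.091,0.04,0,0,0.065, -0.174,0.091,0.03,0,0,0.065]'
python3 -m pendant '[0,0,0,0,0,0]'
python3 - <<'E'
from h import *
p,d,c=snap('wrist','w9.png')
hsv=cv2.cvtColor(p,cv2.COLOR_RGB2HSV);H,S,V=[hsv[...,i] for i in range(3)]
m=((H>100)&(H<125)&(S>120)&(V>40));m[:,:250]=0;m[:,400:]=0
for v in [50,100,150,180,200]:
    u=np.nonzero(m[v])[0]
    if len(u):print(v,u.min(),u.max(),wplane(c,[u.min(),u.max()],[v,v],.012).round(4).tolist())
E
```

```text
time_s: 19.92
ee_pos: [0.4501, 0.0417, 0.0718]
tool_rot: [-0.504, 0.497, 0.505, 0.494]
contact_force: [0.1, 0.1, -0.5]
grip_width: 0.42
time_s: 20.05
ee_pos: [0.4498, 0.0415, 0.0713]
tool_rot: [-0.503, 0.498, 0.505, 0.494]
contact_force: [-0.4, 0.4, 0.2]
grip_width: 0.417
50 273 373 [[0.4856, -0.0699, 0.012], [0.4213, -0.0708, 0.012]]
100 273 372 [[0.4852, -0.0366, 0.012], [0.4213, -0.0375, 0.012]]
150 274 372 [[0.4847, -0.0036, 0.012], [0.4201, -0.0046, 0.012]]
180 276 371 [[0.4837, 0.0167, 0.012], [0.4198, 0.0158, 0.012]]
200 276 370 [[0.4841, 0.0308, 0.012], [0.4197, 0.0298, 0.012]]
```

View pics/w9.png

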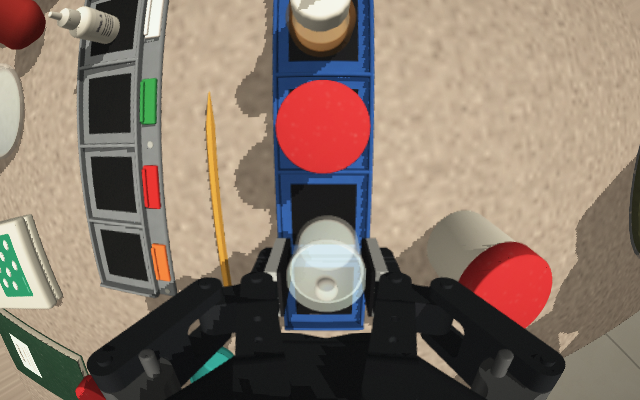

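```bash
python3 -m pendant '[0.001,0,-0.015,0,0,0, 0.002,0,-0.03,0,0,0, 0.002,0,-0.041,0,0,0, 0.002,0,-0.047,0,0,0, 0.002,0,-0.049,0,0,0, 0.002,0,-0.049,0,0,0, 0.002,0,-0.049,0,0,0]'
```

```text
time_s: 20.98
ee_pos: [0.4524, 0.0417, 0.0231]
tool_rot: [-0.504, 0.497, 0.505, 0.494]
contact_force: [-0.5, 0.4, 0.6]
grip_width: 0.418
```

```bash
python3 -m pendant '[0,0,0,0,0,0, 0,0,0,0,0,0, 0,0,0,0,0,0, 0,0,0,0,0,0]' 0.0854
python3 -m pendant '[0,0,0.02,0,0,0, 0,0,0.06,0,0,0, 0,0,0.1,0,0,0, 0.01,-0.009,0.125,0,0,0, 0.035,-0.03,0.13,0,0,-0.01, 0.07,-0.06,0.13,0,0,-0.025, 0.105,-0.09,0.13,0,0,-0.04, 0.138,-0.119,0.13,0,0,-0.055, 0.16,-0.138,0.125,0,0,-0.065, 0.168,-0.145,0.11,0,0,-0.065, 0.17,-0.147,0.1,0,0,-0.065, 0.17,-0.147,0.1,0,0,-0.065]'
python3 -m pendant '[0,0,0,0,0,0]'
python3 - <<'E'
from h import *
c=manip.calibration('wrist');p,d,c=snap('wrist','w10.png')
snap('scene','s10.png')
a=cv2.imread('pics/s10.png')[120:300,240:440];cv2.imwrite('pics/s10c.png',cv2.resize(a,None,fx=3,fy=3))
E
```

```text
time_s: 21.48
ee_pos: [0.4524, 0.0418, 0.0231]
tool_rot: [-0.504, 0.497, 0.505, 0.494]
contact_force: [0.2, 0.0, -0.2]
grip_width: 0.998
time_s: 22.98
ee_pos: [0.6213, -0.1047, 0.1217]
tool_rot: [-0.487, 0.514, 0.489, 0.51]
contact_force: [0.3, -0.2, 0.4]
grip_width: 1.0
time_s: 23.1
ee_pos: [0.6213, -0.1041, 0.1227]
tool_rot: [-0.487, 0.513, 0.489, 0.51]
contact_force: [0.1, 0.3, 1.0]
grip_width: 1.0
```

View pics/w10.png

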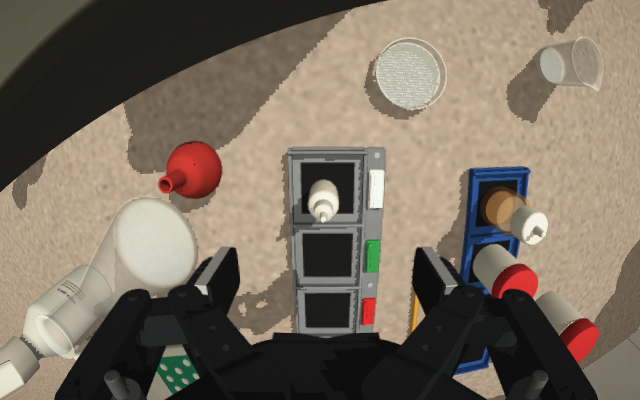

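View pics/s10c.png

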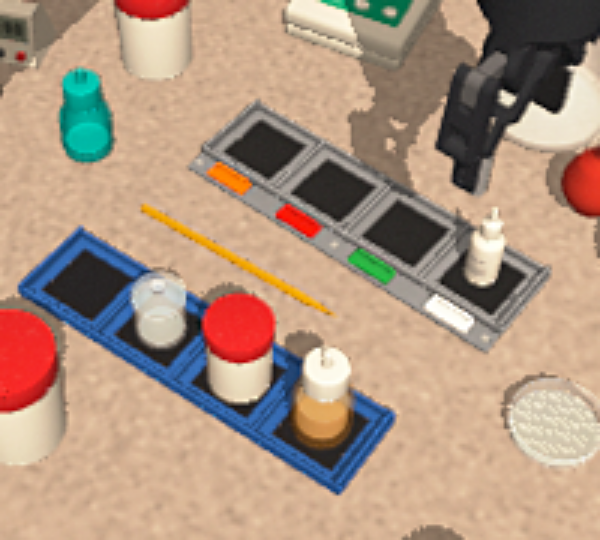

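Run:
```python
from h import *
c=manip.calibration('wrist')
print('tip',wplane(c,[323],[217],.074).round(4),'flask base edge',wplane(c,[196],[240],.005).round(3),wplane(c,[196],[240],.05).round(3),'bulb edge',wplane(c,[222],[168],.02).round(3))
```

```text
tip [[ 0.6232 -0.107   0.074 ]] flask base edge [[ 0.75  -0.063  0.005]] [[ 0.727 -0.083  0.05 ]] bulb edge [[ 0.706 -0.134  0.02 ]]
```

```bash
python3 -m pendant '[0.001,-0.001,-0.02,0,0,0, 0.001,-0.0025,-0.05,0,0,0, 0.001,-0.0025,-0.08,0,0,0, 0.001,-0.0025,-0.093,0,0,0, 0.001,-0.0025,-0.1,0,0,0, 0.001,-0.0025,-0.1,0,0,0]'
python3 -m pendant '[0,0,0,0,0,0, 0,0,0,0,0,0, 0,0,0,0,0,0, 0,0,0,0,0,0, 0,0,0,0,0,0, 0,0,0,0,0,0, 0,0,0,0,0,0, 0,0,0,0,0,0]' 0.0
python3 -m pendant '[0,0,0.005,0,0,0, 0,0,0.012,0,0,0, 0,0,0.02,0,0,0, 0,0,0.02,0,0,0]'
python3 - <<'E'
from h import *
p,d,c=snap('wrist','w11.png');snap('scene','s11.png')
a=cv2.imread('pics/s11.png')[120:300,240:440];cv2.imwrite('pics/s11c.png',cv2.resize(a,None,fx=3,fy=3))
E
```

```text
time_s: 23.95
ee_pos: [0.6226, -0.1066, 0.0229]
tool_rot: [-0.487, 0.513, 0.489, 0.51]
contact_force: [-0.0, 0.4, 0.3]
grip_width: 1.002
time_s: 24.95
ee_pos: [0.6229, -0.1066, 0.0235]
tool_rot: [-0.488, 0.513, 0.489, 0.51]
contact_force: [0.2, 0.6, 4.8]
grip_width: 0.255
time_s: 25.45
ee_pos: [0.6235, -0.1067, 0.0445]
tool_rot: [-0.488, 0.512, 0.488, 0.511]
contact_force: [0.5, -0.2, -1.1]
grip_width: 0.258
```

View pics/s11c.png

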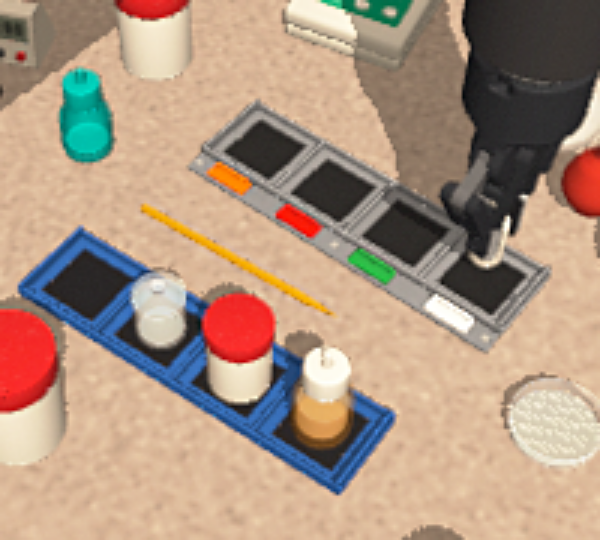

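View pics/w11.png

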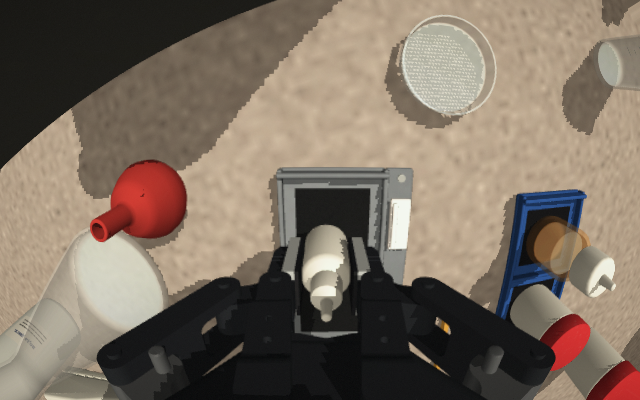

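The white dropper is held upright and goes to the left-end bay.

```bash
python3 -m pendant '[0,0,0.03,0,0,0, 0,0,0.07,0,0,0, -0.008,0.01,0.1,0,0,0.005, -0.03,0.037,0.11,0,0,0.01, -0.058,0.071,0.11,0,0,0.02, -0.086,0.106,0.11,0,0,0.03, -0.114,0.141,0.11,0,0,0.04, -0.142,0.175,0.11,0,0,0.055, -0.164,0.202,0.11,0,0,0.065, -0.172,0.212,0.09,0,0,0.065, -0.172,0.213,0.06,0,0,0.065, -0.172,0.213,0.04,0,0,0.065]'
python3 -m pendant '[0,0,-0.005,0,0,0, 0,0,-0.01,0,0,0]'
python3 - <<'E'
from h import *
p,d,c=snap('wrist','w12.png')
hsv=cv2.cvtColor(p,cv2.COLOR_RGB2HSV);H,S,V=[hsv[...,i] for i in range(3)]
m=((H>100)&(H<125)&(S>120)&(V>40));m[:,:250]=0;m[:,400:]=0
for v in [50,100,150,180,200]:
    u=np.nonzero(m[v])[0]
    if len(u):print(v,u.min(),u.max(),wplane(c,[u.min(),u.max()],[v,v],.012).round(4).tolist())
E
```

```text
time_s: 27.05
ee_pos: [0.4501, 0.1065, 0.0818]
tool_rot: [-0.504, 0.497, 0.506, 0.494]
contact_force: [0.4, 0.0, -0.1]
grip_width: 0.254
time_s: 27.3
ee_pos: [0.4503, 0.1065, 0.0721]
tool_rot: [-0.504, 0.497, 0.505, 0.494]
contact_force: [0.0, 0.2, -1.2]
grip_width: 0.253
50 276 376 [[0.4846, -0.0049, 0.012], [0.42, -0.0062, 0.012]]
100 277 375 [[0.4834, 0.0285, 0.012], [0.42, 0.0273, 0.012]]
150 277 374 [[0.4835, 0.0616, 0.012], [0.4193, 0.0604, 0.012]]
180 278 373 [[0.4831, 0.082, 0.012], [0.4189, 0.0809, 0.012]]
200 279 372 [[0.4827, 0.0961, 0.012], [0.4188, 0.095, 0.012]]
```

View pics/w12.png

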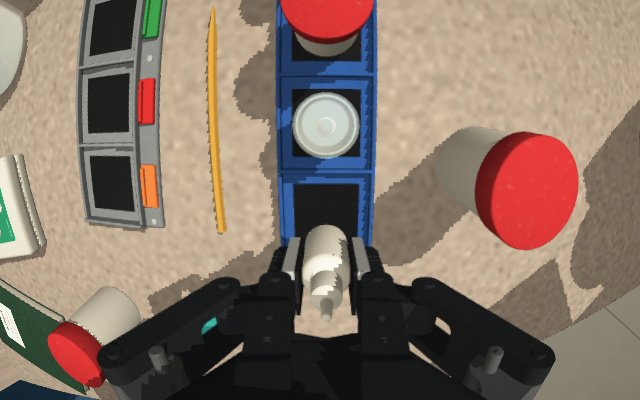

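```bash
python3 -m pendant '[0,0.001,-0.015,0,0,0, 0,0.001,-0.03,0,0,0, 0,0.001,-0.042,0,0,0, 0,0.001,-0.047,0,0,0, 0,0.001,-0.049,0,0,0, 0,0.001,-0.049,0,0,0, 0,0.001,-0.049,0,0,0]'
python3 -m pendant '[0,0,0,0,0,0, 0,0,0,0,0,0, 0,0,0,0,0,0, 0,0,0,0,0,0, 0,0,0,0,0,0]' 0.0854
```

```text
time_s: 28.22
ee_pos: [0.4503, 0.1073, 0.0234]
tool_rot: [-0.504, 0.497, 0.505, 0.494]
contact_force: [-4.4, -0.9, 5.4]
grip_width: 0.257
time_s: 28.85
ee_pos: [0.4503, 0.1073, 0.0233]
tool_rot: [-0.504, 0.497, 0.505, 0.494]
contact_force: [0.7, 0.7, -0.4]
grip_width: 1.0
```

Placed, with about 5 N of light floor contact. I'll retreat upward and to the left, then check.

```bash
python3 -m pendant '[0,0,0.02,0,0,0, 0,0,0.06,0,0,0, 0,0,0.105,0,0,0, 0,0.01,0.14,0,0,0, 0,0.03,0.17,0,0,0, 0,0.06,0.18,0,0,0, 0,0.1,0.18,0,0,0, 0,0.14,0.18,0,0,0, 0,0.18,0.18,0,0,0, 0,0.2,0.18,0,0,0, 0,0.2,0.18,0,0,0]'
python3 - <<'E'
from h import *
B=np.array([.4515,.0105]);yaw=.018;Rm=np.array([[np.cos(yaw),np.sin(yaw)],[-np.sin(yaw),np.cos(yaw)]])
for n in ['scene','top']:
    p,d,c=snap(n,n+'9.png');P=cloud(c,d);
    a=p[160:300,230:390] if n=='scene' else p[190:260,260:420]
    cv2.imwrite(f'pics/{n}9c.png',cv2.resize(a[:,:,::-1],None,fx=4,fy=4,interpolation=cv2.INTER_CUBIC))
    L=(P[...,:2]-B)@Rm.T
    for nm,y in [('white',.0975),('glass',.0325),('red',-.0325),('amber',-.0975)]:
        k=(abs(L[...,0])<.03)&(abs(L[...,1]-y)<.03)&(P[...,2]>.03)
        Q=L[k];z=P[k][:,2];print(n,nm,len(Q),((Q.min(0)+Q.max(0))/2*1000).round(0)-[0,y*1000],'size',(np.ptp(Q,axis=0)*1000).round(0),'top z',z.max().round(3))
E
```

```text
time_s: 30.22
ee_pos: [0.45, 0.308, 0.2028]
tool_rot: [-0.505, 0.497, 0.506, 0.493]
contact_force: [0.3, 0.2, 0.0]
grip_width: 0.998
scene white 157 [ 1.  -1.5] size [22. 24.] top z 0.076
scene glass 296 [ 2.  -1.5] size [36. 36.] top z 0.059
scene red 606 [ 2.  -1.5] size [45. 46.] top z 0.072
scene amber 486 [ 0.  -1.5] size [35. 38.] top z 0.089
top white 119 [-2.   2.5] size [22. 22.] top z 0.075
top glass 279 [-2.   1.5] size [36. 35.] top z 0.06
top red 447 [-2.   1.5] size [43. 44.] top z 0.072
top amber 336 [-0.   3.5] size [38. 39.] top z 0.088
```

View pics/scene9c.png

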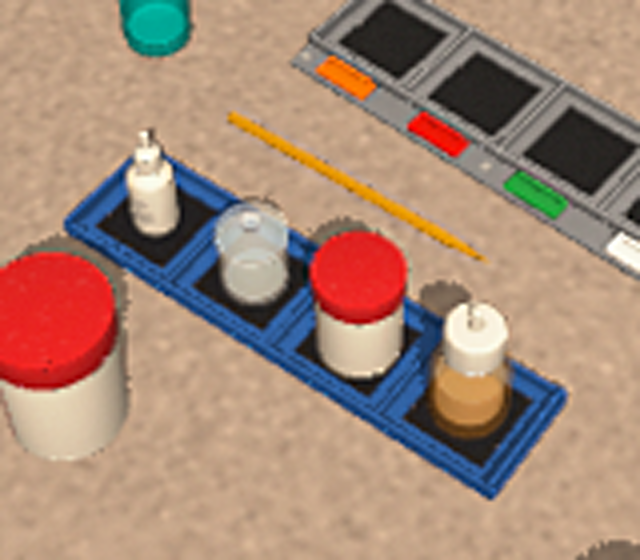

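View pics/top9c.png

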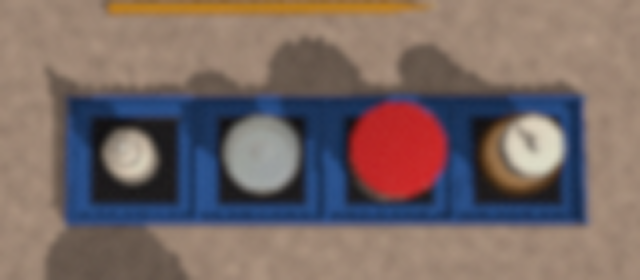

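All four stand upright within about 4 mm of their bay centres, the top heights match the bay floor, and the robot is clear. I'm handing the job in.

```bash
python3 -c "
from station import manip
print(manip.close_job())"
```

```text
the job is handed in; nothing more can be done
None
```

I moved all four containers from the grey rack to the blue rack in reverse order and handed the job in. It took about 30 s of robot time. From left to right, the blue rack now holds the white dropper, the glass bottle, the red jar and the amber bottle. The grey rack held them as amber, red, glass, white.

**Final checks:** The last scene and top pictures show each container upright and within about 4 mm of its bay's centre. Top heights were 0.060, 0.072, 0.075 and 0.088 m for the glass, red, white and amber containers, which agrees with standing on the bay floors to within about 4 mm. The arm is clear of everything, and the forces in the readings I took peaked at about 7 N, well under the limits.

**Disagreements:** The scene and top cameras differ by 3–5 mm, mostly along the rack, so I averaged them and checked against the wrist camera. Red's top read 4 mm above its nominal 0.068 m in both fixed views. It read the same before I moved it, so I took it as depth error. No check failed.

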